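Post a carton of clips through the drop box's sprung flap

ROBOT

A 6-joint arm with a two-finger parallel gripper is mounted at the origin on the work surface. World frame = base frame: x ahead of the robot, y to its left, z up, the work surface at z = 0. Lengths are in m, angles in rad, forces in N, time in s.
With the tool pointing down it reaches from about 0.325 to 0.875 m from the base axis. Payload 4.4 kg.
Tool frame: the origin (TCP) lies on the centre line of the jaws, within the pads' length; the fingertips stand arm.tip_extent ahead of it and the grasp point (between the pads) lies 6 mm ahead of it (arm.tip_extent is the distance from the TCP to the fingertips, in m); z points along the fingers, y is the line along which they close (so a half turn about z gives the same grasp; the last joint's range is limited). The gripper opens to 85 mm and grips with 20 to 120 N. Pads are 22 mm wide; open, the fingers measure 114 mm over their backs; the gripper's body (76 mm by 85 mm) begins 54 mm behind the grasp point. The pads swing forward as they close: fully open they stand 13 mm farther back than shut.
Start: joints at [1.012, 0.207, 1.542, -0, 1.393, -0.15], TCP at [0.229, 0.528, 0.256] pointing down, gripper open.
Joint ranges: [-2.73, 2.73], [-0.86, 2.22], [0.23, 2.46], [-1.11, 4.25], [0.08, 2.63], [-2.82, 2.82]. Speed limits (rad/s): [2.79, 2.79, 3.14, 3.14, 3.14, 3.14].

INTERFACE

Orientations are given as [roll, pitch, yaw] about the fixed x, y, z axes, in that order (R = Rz(yaw) Ry(pitch) Rx(roll)).
In Python, from rig import arm, imaging gives the robot as it stands. Calls block until the motion is done:
- arm.move_pose(position, orientation): joint-space move of the TCP to a pose.
- arm.move_linear(position, feed=0.15, attitude=None, f_stop=None): straight line of the TCP; attitude=None keeps the orientation; feed is the mean speed in m/s. With f_stop (N) it stops when the force on the tool has changed by that much, and returns True; else False.
- arm.movej(angles): joint-space move.
- arm.ungrasp() and arm.gripper_close(newtons=None): open the fingers fully, or close them until they stop; newtons is the grip in N (None keeps the last).
- arm.pause(seconds).
- arm.ik(position, orientation): joint angles nearest the present ones, or None.
- arm.sense(): the state.
- imaging.get_image(name): name is "side" or "top" or "wrist"; returns the picture (384x512x3 uint8, blue, green, red); there is no depth.
- imaging.get_calibration(name): a dict with "fx", "fy", "cx", "cy" (pixels), "extrinsics" (4x4, takes a point from camera to world coordinates); the wrist camera has in their place "hand_eye" (4x4, takes a point from camera to tool coordinates, whose origin is the TCP and whose axes are the flange's). Camera axes: x right, y down, z forward; pixel columns grow to the right and rows downward; lengths in m; the calibration is good to about 2 mm. A picture is of the moment at which its call begins: read the wrist's pose just before it. get_calibration takes no time and is no camera call.
A pose or a line that the arm cannot do raises arm.Unreachable and nothing moves.
- arm.close_job(): hands the job in; it is judged then, once.
The state is a dict: "clock": time; "q": joint angles; "qd": joint speeds; "tau": joint torques, N m; "tool_pos": TCP position; "tcp_rot": TCP orientation; "ft_force": force on the tool from outside, world axes, zero at the start; "moment": the same for the moment, N m; "finger_gap": finger opening in m; "gripper_force": force on a finger pad.
Only numpy, scipy, OpenCV 4.12 (cv2) and the standard library are available. Lean on these libraries where they do the work, as an engineer would, in place of code of your own. Each camera call takes 0.05 s, during which the arm holds its last target. There are 200 camera calls.

TASK

Post the small carton through the flap of the grey drop box: with one finger push the flap's upright plate to tip the sprung flap open and keep it open, while the other finger pushes the carton over the lip so that it slides down inside; then draw back and let the flap close by itself. Do not push the carton onto the closed flap, do not pick it up, and leave the steel coupling, the roll of tape and the can where they stand.

Things in the scene. Friction and masses are not known exactly. Their poses are not given: they have to be found in the camera images.
- dropbox: Grey sheet-steel drop box fixed to the bench, 334 (x) x 240 (y) x 140 mm high. Origin: on the bench under the middle of the lip, the near edge of its mouth. x points from the deck across the lip to the mouth, y left, z up. Inside, beyond the lip: a hollow 170 mm long, 232 mm wide, floor at z = 4 mm, its far end open above a 40 mm wall.
- lip (a point): Middle of the lip and of the flap's hinge line (along y), on the deck's surface: dropbox x = 0, y = 0, z = 140 mm; the drop box's axes. A flat level deck, 240 mm wide, runs from x = -160 mm to the lip. Beyond the lip is the mouth, 88 mm long in x, 134 mm wide (y -67 to +67), closed by the flap, with a level top plate round it.
- flap (a joint): Angle of the bare steel L-shaped flap, rad: 0 shut (level, flush with the deck), 1.4 fully open (hanging into the box). Its plate, 83 mm long and 130 mm wide, reaches from the hinge at the lip to +x; the upright paddle (paddle) is part of it. Sprung shut (0.1 N m shut, 0.2 N m open); shut, it bears the carton's weight. It shuts by itself when released.
- paddle (a point): On the near face of the paddle, the flap's upright push plate, mid-width, 30 mm above the deck when shut (axes then as the drop box's; they turn with it). Paddle: stands on the hinge line, 3 mm thick, 42 mm wide (dropbox y +20 to +62), top 59 mm above the deck. Pushed to +x it leans over the mouth and tips the flap down: 20 mm of push at 15 mm above the deck gives 0.9 rad.
- carton_center (a point): Centre of the loose carton: a closed cardboard box with a paper tape strip, 40 mm long (its x) x 44 mm wide (y) x 30 mm high (z), about 90 g. It stands on the deck short of the lip, to the right of the paddle (dropbox y -8 to -28 mm), its x within 0.25 rad of the drop box's x, its centre 15 mm above the deck.
- coupling: Bystander: a loose steel pipe coupling, a short tube 48 mm across and 40 mm high standing on end at the right side of the deck. Origin: centre of its underside.
- tape: Bystander: a roll of white packing tape 90 mm across, 48 mm high, lying on the bench to the right of the drop box. Origin: centre of its underside.
- sealant: Bystander: a closed can 60 mm across and 100 mm high, on the bench to the left of the drop box. Origin: centre of its underside.
Mind the look-alikes: they are no part of the job. What is shaped like the part that bears carton_center but blue or purple is not meant.

How it is judged:
On the way, in this order (a step that is already met when the one before it is completed fails the run):
1. the flap is pushed open by a finger (more than 0.5 rad) while the carton is still on the deck (value of joint flap above 0.5 rad and z of carton_center in the frame of lip above 0.008 m and x of carton_center in the frame of lip below 0.005 m and contact force between the fingers and flap above 0.3 N), for 0.05 s.
2. with the flap still held open by a finger (more than 0.5 rad), the carton is pushed by the other finger at the lip (its centre within 10 mm of the lip or past it) (value of joint flap above 0.5 rad and contact force between the fingers and flap above 0.3 N and contact force between the fingers and carton above 0.02 N and x of carton_center in the frame of lip above -0.01 m), for 0.02 s.
3. the carton is down inside the box (x of carton_center in the frame of lip between 0 and 0.172 m and y of carton_center in the frame of lip between -0.116 and 0.116 m and z of carton_center in the frame of lip between -0.145 and -0.06 m), for 0.1 s.
At the end, for the whole second after the job is handed in: The carton rests inside the drop box (its centre beyond the lip, between the box's walls and more than 60 mm below the deck), moving slower than 20 mm/s, and the flap has shut by itself (within 0.06 rad) (all of step 3 and value of joint flap below 0.06 rad and linear speed of carton below 0.02 m/s); the robot touches nothing.
It fails at once if the carton is lifted (its centre more than 20 mm above its height on the deck) (z of carton_center in the frame of lip above 0.035 m).
It fails at once if the carton is pushed onto the closed flap (its centre past the lip with the flap open less than 0.4 rad) (x of carton_center in the frame of lip above 0.006 m and z of carton_center in the frame of lip above 0 m and value of joint flap below 0.4 rad).
It fails at once if the coupling is disturbed (moved more than 15 mm) (distance of coupling from where it was at the start of the episode above 0.015 m).
It fails at once if the roll of tape is disturbed (moved more than 15 mm) (distance of tape from where it was at the start of the episode above 0.015 m).
It fails at once if the can is disturbed (moved more than 15 mm) (distance of sealant from where it was at the start of the episode above 0.015 m).
It also fails if it takes over 48 s, if anything falls off the work surface, if the arm or the gripper's body presses on something with over 40 N, if the wrist force passes 120 N, or if a joint passes its speed limit or range.

## Working session

There is one attempt and no reset: what is moved stays moved. The work goes in short steps, each a Python script; the robot and the scene stay as the last script left them, time stands still between calls to the robot, and variables do not carry over. Pictures are saved under pics/ and viewed, at most 10 in all, crops included, and the job is handed in when it is done.

```bash
ls; mkdir -p pics
python3 - <<'E'
from rig import arm, imaging
import cv2,numpy as np
for n in ("top","side"):
    cv2.imwrite(f"pics/{n}0.png",imaging.get_image(n))
    c=imaging.get_calibration(n);print(n,c["fx"],c["fy"],c["cx"],c["cy"]);print(np.round(c["extrinsics"],3))
print(imaging.get_calibration("wrist"),arm.tip_extent,arm.sense())
E
```

```text
pics
top 352.68333118396856 352.68333118396856 257.3570020679224 187.13295506981513
[[ 2.300e-02 -9.960e-01  8.100e-02  4.540e-01]
 [-1.000e+00 -2.300e-02  1.000e-03  8.000e-03]
 [ 1.000e-03 -8.100e-02 -9.970e-01  1.006e+00]
 [ 0.000e+00  0.000e+00  0.000e+00  1.000e+00]]
side 356.20754420866206 356.20754420866206 257.99384805512193 194.05614473132917
[[ 0.994 -0.057  0.089  0.451]
 [-0.104 -0.667  0.738 -0.685]
 [ 0.017 -0.743 -0.669  0.729]
 [ 0.     0.     0.     1.   ]]
{'fx': 317.1053635860455, 'fy': 317.1053635860455, 'cx': 256.45820439291276, 'cy': 190.55698882088734, 'hand_eye': array([[-1.32449263e-03, -9.53649282e-01, -3.00917419e-01,
         7.76258730e-02],
       [ 9.99998697e-01, -9.85256057e-04, -1.27909568e-03,
        -1.25131436e-04],
       [ 9.23327966e-04, -3.00918720e-01,  9.53649344e-01,
        -1.18393321e-01],
       [ 0.00000000e+00,  0.00000000e+00,  0.00000000e+00,
         1.00000000e+00]])} 0.025 {'clock': 0.1, 'q': array([ 1.01149643e+00,  2.07393658e-01,  1.54283954e+00,  6.35073738e-06,
        1.39353113e+00, -1.50493406e-01]), 'qd': array([ 0.00129733, -0.00186376, -0.00370289, -0.00031244,  0.00134474,
        0.00044636]), 'tau': array([-8.43850667e-04, -3.84093583e+01, -2.92549092e+01, -1.98290222e-04,
        4.85820958e-03, -1.77841656e-05]), 'tool_pos': array([0.22822554, 0.52705548, 0.25519492]), 'tcp_rot': array([-3.13944646e+00, -3.31768670e-04,  2.73278468e+00]), 'ft_force': array([-0.42699229,  0.16257833, -0.06550832]), 'moment': array([0.02325532, 0.02828442, 0.02640608]), 'gripper_force': 0.0, 'finger_gap': 0.08559215019933035}
```

View pics/top0.png

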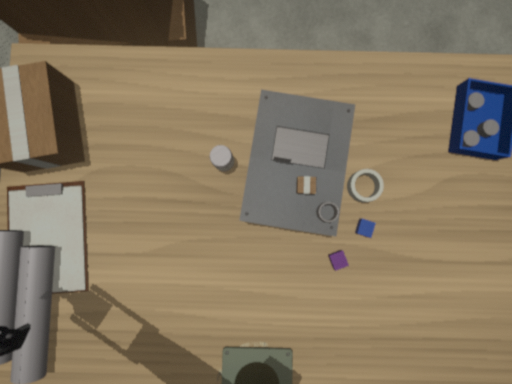

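View pics/side0.png

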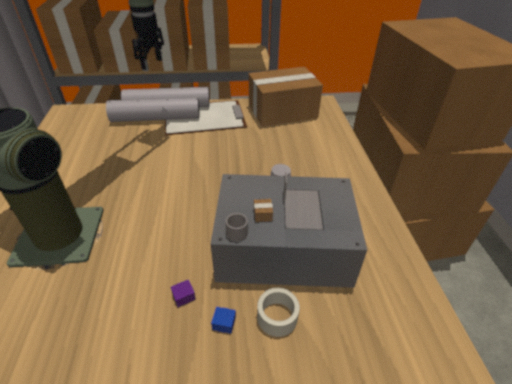

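The top view shows the brown carton with its white strip at (306,185), the paddle at (283,160), the coupling at (327,212), the tape at (367,185) and the can at (221,156). Four things could be taken for the carton: the blue cube (366,228), the purple cube (338,260), the big brown box (30,115), and the true carton on the deck (306,185). I choose the last and check it in a crop.

Run:
```python
import cv2
a=cv2.imread("pics/top0.png")[80:245,230:390]
cv2.imwrite("pics/crop0.png",cv2.resize(a,None,fx=3.6,fy=3.6,interpolation=cv2.INTER_CUBIC))
```

```text
(no output)
```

View pics/crop0.png

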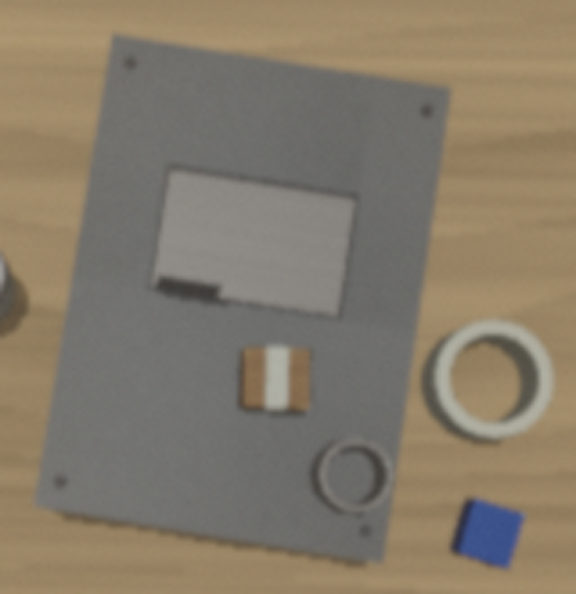

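The crop shows the brown carton with its white strip at crop (275,378), a deck outline with clear corners, the mouth, and the paddle at the left of the hinge line. Next I fit the poses.

```bash
cat > cam.py <<'E'
import numpy as np
from rig import imaging
def ray(c,E,px,z):
    d=E[:3,:3]@np.array([(px[0]-c["cx"])/c["fx"],(px[1]-c["cy"])/c["fy"],1.])
    return E[:3,3]+d*(z-E[2,3])/d[2]
def proj(c,E,P):
    p=np.linalg.inv(E)@np.append(P,1.); return np.array([c["fx"]*p[0]/p[2]+c["cx"],c["fy"]*p[1]/p[2]+c["cy"]])
def fit(M,W):
    M,W=np.array(M),np.array(W)[:,:2]; m,w=M.mean(0),W.mean(0)
    A,B=M-m,W-w
    th=np.arctan2((A[:,0]*B[:,1]-A[:,1]*B[:,0]).sum(),(A*B).sum())
    R=np.array([[np.cos(th),-np.sin(th)],[np.sin(th),np.cos(th)]])
    t=w-R@m; return t,th,np.linalg.norm(M@R.T+t-W,axis=1)
E
python3 - <<'E'
from cam import *
c=imaging.get_calibration("top");E=c["extrinsics"]
f=lambda p,z:ray(c,E,(230+(p[0]+.5)/3.6-.5,80+(p[1]+.5)/3.6-.5),z)
P=[(113,36),(450,88),(382,562),(37,508),(168,166),(357,196),(340,318),(152,288)]
M=[(.174,.12),(.174,-.12),(-.16,-.12),(-.16,.12),(.088,.067),(.088,-.067),(0,-.067),(0,.067)]
W=[f(p,.14) for p in P]
t,th,r=fit(M,W);print(t,th,np.round(r*1e3,1))
loc=lambda w:np.array([[np.cos(th),np.sin(th)],[-np.sin(th),np.cos(th)]])@(w[:2]-t)
C=[loc(f(p,.17)) for p in [(243,347),(311,347),(308,410),(240,408)]]
print("carton",np.round(C,4),np.mean(C,0))
print("coupling",loc(f((352,475),.18)),"tape",loc(f((492,379),.048)))
print("can",loc(ray(c,E,(221,154),.1)))
E
```

```text
[ 0.5837587  -0.08891473] -0.133988635103582 [1.5 1.3 2.3 1.4 0.5 1.5 1.3 2.7]
carton [[-0.0331 -0.0004]
 [-0.0261 -0.0449]
 [-0.0678 -0.049 ]
 [-0.0735 -0.0045]] [-0.05011786 -0.02470422]
coupling [-0.10598317 -0.08171261] tape [-0.01187805 -0.20194767]
can [0.00179245 0.1966239 ]
```

```bash
cat > act.py <<'E'
import numpy as np
from cam import *
from rig import arm
T=np.array([.5838,-.0889]);TH=-.134
R=np.array([[np.cos(TH),-np.sin(TH)],[np.sin(TH),np.cos(TH)]])
def pose(xp,yp,psi,h):
    """TCP pose with paddle finger's contact corner at dropbox (xp,yp), tips h above deck"""
    u=np.array([np.sin(psi),np.cos(psi)]);v=np.array([np.cos(psi),-np.sin(psi)])
    w=T+R@(np.array([xp,yp])-.011*v-.057*u)
    return [*w,.14+h+arm.tip_extent],[np.pi,0,np.pi-psi+TH]
E
python3 - <<'E'
from act import *
import cv2
psi=np.radians(38)
for h,x in ((.1,-.022),(.012,-.022),(.012,.05)): print(arm.ik(*pose(x,.051,psi,h)))
arm.move_pose(*pose(-.022,.051,psi,.1))
arm.move_linear(pose(-.022,.051,psi,.012)[0],feed=.1,f_stop=6)
s=arm.sense();print(s["clock"],s["tool_pos"],s["ft_force"])
a=imaging.get_image("side")[130:300,190:380];b=imaging.get_image("top")[80:245,230:390]
w=imaging.get_image("wrist")
cv2.imwrite("pics/pre.png",np.hstack([cv2.resize(a,(390,350),interpolation=2),cv2.resize(b,(340,350),interpolation=2)]))
cv2.imwrite("pics/prew.png",w)
E
```

```text
[-0.29379846  0.09247436  1.65355059  0.          1.3955677  -1.06736967]
[-0.29379846  0.18128643  1.74532489  0.          1.21498133 -1.06736967]
[-0.27436586  0.32534252  1.5639943   0.          1.25225584 -1.04793707]
3.4917 [ 0.52098143 -0.06753589  0.17777222] [ 0.51650187 -0.35518664  0.0679425 ]
```

View pics/pre.png

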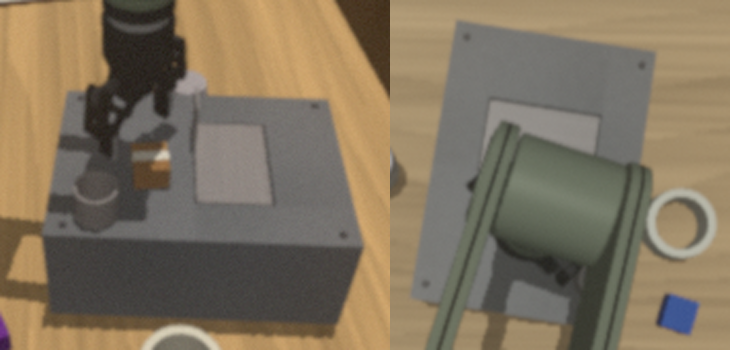

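View pics/prew.png

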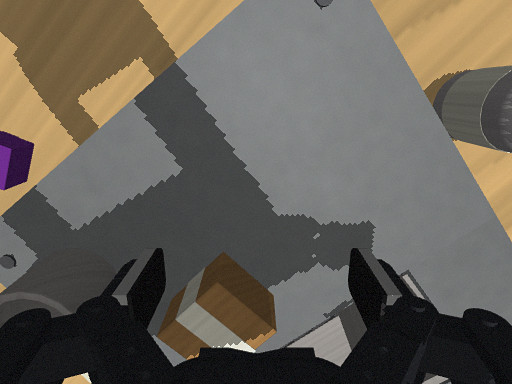

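The side view shows the fingers down on the deck, one short of the paddle and one behind the carton. The wrist view shows the carton at (225,310) and the finger tips at (150,260) and (365,260). I overlay the model on the wrist picture to check the geometry.

Run:
```python
from act import *
import cv2
from scipy.spatial.transform import Rotation as Ro
s=arm.sense();c=imaging.get_calibration("wrist")
G=np.eye(4);G[:3,:3]=Ro.from_euler("xyz",s["tcp_rot"]).as_matrix();G[:3,3]=s["tool_pos"]
E=G@c["hand_eye"]
im=cv2.resize(cv2.imread("pics/prew.png"),None,fx=1.5,fy=1.5)
def poly(P,col):
    q=np.array([proj(c,E,p)*1.5 for p in P]).astype(int);cv2.polylines(im,[q],True,col,1)
D=lambda x,y,z:[*(T+R@[x,y]),z]
poly([D(x,y,.14) for x,y in ((-.16,.12),(-.16,-.12),(0,-.12),(0,.12))],(0,255,0))
poly([D(0,y,z) for y,z in ((.02,.14),(.062,.14),(.062,.199),(.02,.199))],(0,255,0))
a=.12
for z in(.14,.17): poly([D(-.05+x*np.cos(a)-y*np.sin(a),-.0247+x*np.sin(a)+y*np.cos(a),z) for x,y in((.02,.022),(.02,-.022),(-.02,-.022),(-.02,.022))],(0,0,255))
for sg in(1,-1): poly([(G@[x,sg*y,.025,1])[:3] for x,y in((.011,.0425),(-.011,.0425),(-.011,.057),(.011,.057))],(255,255,0))
cv2.imwrite("pics/ov.png",im)
```

```text
(no output)
```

View pics/ov.png

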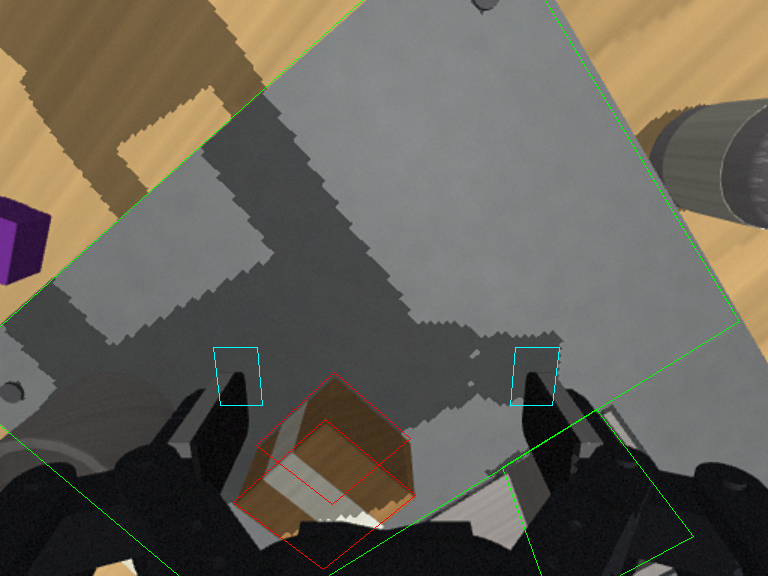

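The box and carton models match the picture. The open finger tips sit about 13 mm farther back than `tip_extent` says, so they are at h≈25 mm. I lower 12 mm under a force guard and start the push.

Run:
```python
from act import *
import cv2
psi=np.radians(38)
print("stop",arm.move_linear(pose(-.022,.051,psi,0)[0],feed=.03,f_stop=4))
for x in(-.002,.012,.022):
    arm.move_linear(pose(x,.051,psi,0)[0],feed=.05)
    s=arm.sense();print(x,round(s["clock"],2),s["tool_pos"].round(4),(R.T@s["ft_force"][:2]).round(2),s["ft_force"][2].round(2))
a=imaging.get_image("side")[130:300,190:380];w=imaging.get_image("wrist")
cv2.imwrite("pics/push.png",np.hstack([cv2.resize(a,(390,350),interpolation=2),cv2.resize(w[100:],(410,350),interpolation=2)]))
```

```text
stop False
-0.002 4.74 [ 0.5406 -0.0702  0.1653] [-0.96 -1.11] 1.77
0.012 5.17 [ 0.5531 -0.0717  0.1643] [-4.61 -0.14] 2.19
0.022 5.53 [ 0.5603 -0.0726  0.1628] [-10.11  -1.56] 2.02
```

View pics/push.png

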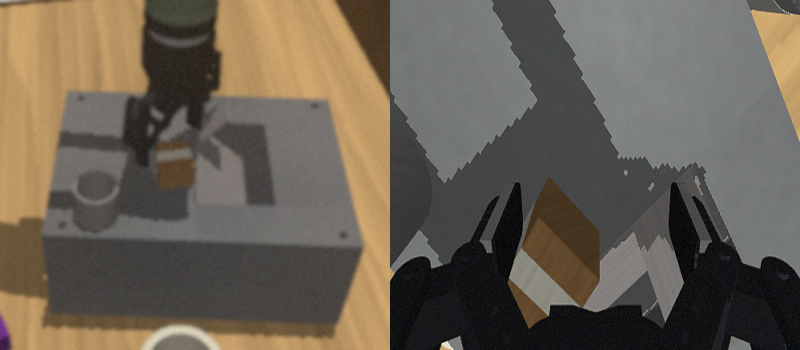

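The flap is tipped open and the carton is close to the lip, with the left finger at its rear right. I need the carton's pose, because it seems to have turned.

Run:
```python
from act import *
import cv2
from scipy.spatial.transform import Rotation as Ro
s=arm.sense();c=imaging.get_calibration("wrist")
G=np.eye(4);G[:3,:3]=Ro.from_euler("xyz",s["tcp_rot"]).as_matrix();G[:3,3]=s["tool_pos"]
E=G@c["hand_eye"];print(s["clock"],(R.T@(s["tool_pos"][:2]-T)).round(4))
w=imaging.get_image("wrist");cv2.imwrite("pics/w2raw.png",w)
im=cv2.resize(w[200:384,100:420],None,fx=2.5,fy=2.5,interpolation=2)
g=cv2.convertScaleAbs(im,alpha=1.4,beta=20)
for z,col in((.17,(0,0,255)),(.14,(0,255,0))):
  for x in np.arange(-.07,.011,.02):
    for y in np.arange(-.07,.051,.02):
      p=(proj(c,E,[*(T+R@[x,y]),z])-[100,200])*2.5
      cv2.circle(g,tuple(int(v) for v in p),2,col,-1)
      if z==.17 : cv2.putText(g,f"{x*1e3:.0f},{y*1e3:.0f}",tuple(int(v)+3 for v in p),0,.32,col,1)
cv2.imwrite("pics/w2.png",g)
```

```text
5.625 [-0.0255  0.0129]
```

View pics/w2.png

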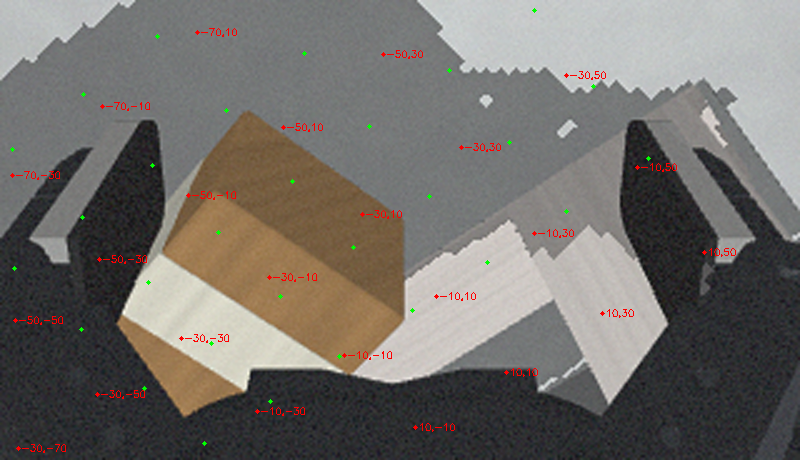

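The grid puts the carton's centre near (-21,-25) mm at yaw about 0.2, with its front at the lip. The flap is well open, so I continue the push and then swing the carton finger forward.

Run:
```python
from act import *
import cv2
def go(x,y,d):
    p,o=pose(x,y,np.radians(d),0);arm.move_linear(p,feed=.03,attitude=o)
    s=arm.sense();print(x,d,round(s["clock"],2),(R.T@(s["tool_pos"][:2]-T)).round(4),s["tool_pos"][2].round(4),(R.T@s["ft_force"][:2]).round(2),s["ft_force"][2].round(2))
go(.037,.053,38);go(.052,.054,38)
a=imaging.get_image("side")[130:300,190:380];w=imaging.get_image("wrist")
go(.053,.054,33);go(.054,.054,28)
b=imaging.get_image("side")[130:300,190:380];w2=imaging.get_image("wrist")
f=lambda i:cv2.resize(i,(400,290),interpolation=2)
cv2.imwrite("pics/push2.png",np.vstack([np.hstack([f(a),f(w[100:])]),np.hstack([f(b),f(w2[100:])])]))
```

```text
0.037 38 6.33 [-0.0079  0.0149] 0.1646 [-5.8  -0.42] 3.44
0.052 38 6.98 [0.0087 0.0159] 0.1653 [-2.07  0.36] 3.11
0.053 33 7.42 [0.0128 0.0123] 0.1651 [-1.67 -0.01] 3.41
0.054 28 7.77 [0.0175 0.0089] 0.1651 [-2.79  0.83] 3.29
```

View pics/push2.png

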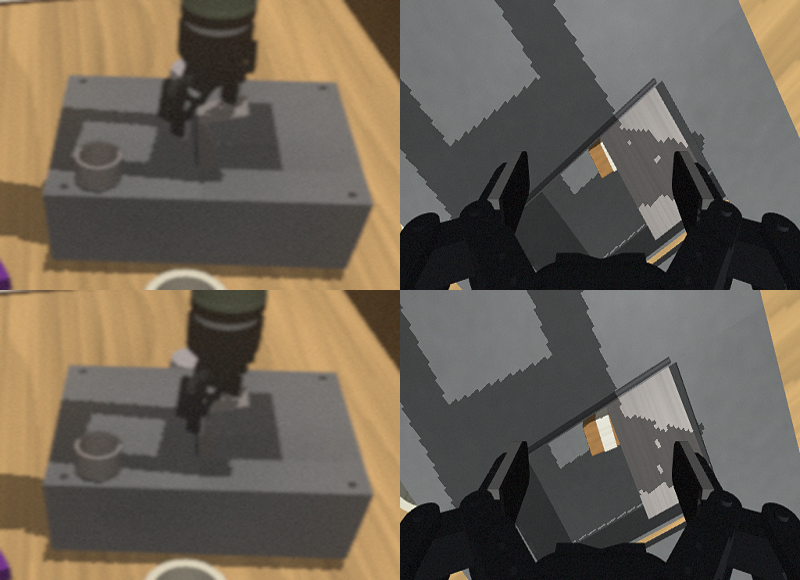

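The carton lies inside the box, seen through the mouth at (600,160) and (600,435). I draw back now.

Run:
```python
from act import *
import cv2
d=np.radians(28)
arm.move_linear(pose(-.025,.054,d,0)[0],feed=.08)
arm.move_linear(pose(-.025,.054,d,.12)[0],feed=.12)
arm.move_linear(pose(-.16,.054,d,.16)[0],feed=.12)
arm.pause(1)
s=arm.sense();print(s["clock"],s["ft_force"])
a=imaging.get_image("side")[110:310,180:390];b=imaging.get_image("top")[80:245,200:390]
cv2.imwrite("pics/end.png",np.hstack([cv2.resize(a,(400,380),interpolation=2),cv2.resize(b,(400,380),interpolation=2)]))
```

```text
12.475 [-0.46929366  0.06684235 -0.48599672]
```

View pics/end.png

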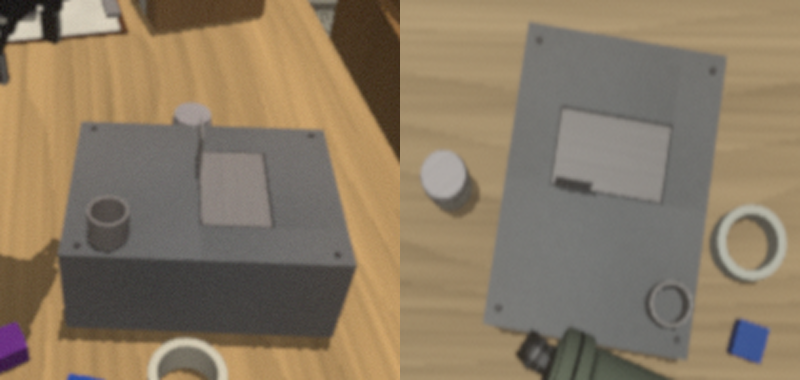

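The flap is shut with the paddle upright at (573,185), the carton is no longer on the deck, and the coupling, tape and can stand where they were.

```bash
python3 -c "
from rig import arm
print(arm.close_job())"
```

```text
the job is handed in; nothing more can be done
None
```

The carton went through the held-open flap and lies inside the drop box, the flap shut by itself, the coupling, tape and can were left standing, and the job is handed in; no verdict came back.

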